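# Feel for the release notch and open the humidifier bay

### The arm

A 6-joint arm with a two-finger parallel gripper is mounted at the origin on a cart in front of the work surface, level with it; the furniture and walls round the work are solid. World frame = base frame: x ahead of the robot, y to its left, z up, the work surface at z = 0. Lengths are in m, angles in rad, forces in N, time in s.
With the tool pointing down it reaches from about 0.225 to 0.875 m from the base axis. Payload 3.4 kg.
Tool frame: the origin (TCP) lies at the very end of the fingers, on their centre line; the grasp point (between the pads) lies 19 mm behind it (grasp_offset is the distance from the TCP to the grasp point, in m); y points along the fingers, z is the direction in which the jaws open and shut, and the axes are right-handed (so a half turn about y gives the same grasp; the last joint's range is limited). The gripper opens to 85 mm and grips with 20 to 120 N. Pads are 22 mm wide; open, the fingers measure 114 mm over their backs; the gripper's body (76 mm by 85 mm) begins 54 mm behind the grasp point. The pads swing forward as they close: fully open they stand 13 mm farther back than shut.
Start: joints at [1.124, 0.276, 1.505, -0, 1.361, -0.121], TCP at [0.184, 0.545, 0.197] pointing down, gripper open.
Joint ranges: [-2.89, 2.89], [-0.75, 2.08], [0.22, 2.7], [-1.18, 4.32], [0.11, 2.71], [-2.7, 2.7]. Speed limits (rad/s): [2.57, 2.57, 3.14, 3.14, 3.14, 3.14].

### API

Orientations are given as a unit quaternion [w, x, y, z].
In Python, from rig import get_state, get_image, sign_off, grasp_offset gives the robot as it stands.
- The arm moves only by the shell command python3 -m jog 'ROWS' [FORCE]. ROWS is JSON, one flat list of numbers, 7 for each row, row after row: the closure in counts, from 0 (fully open) to 255 (shut), then the shift along the tool's x, y, z in cm, then the turn, a rotation vector about the tool's x, y, z in units of 8 degrees (1.0 is 8 degrees). In form: [jaw, tx, ty, tz, rx, ry, rz, jaw, tx, ty, tz, rx, ry, rz, ...]. A call has 1 to 12 rows; each row is the pose to reach, as a shift and turn from the pose commanded when the call began, along the tool's axes at that moment; what a row does not reach only later rows make up. A row lasts 1/8 s, in which the tool goes at most 62.5 mm and 10.7 degrees, less where a joint would pass 70% of its speed; a pose out of reach is approached as far as the arm can. A call with a gripper value outside its range is refused whole. The fingers move at their own pace and stop on an object; FORCE is the grip in N (left out, the last holds). Time passes only in rows, so rows that repeat a pose let the fingers close. It gives the time, the measured TCP pose, the force and the opening at its end, in the units of the state.
- get_state(): the state, without advancing time (a new reading comes with each control period).
- get_image(name): name is "scene" or "top" or "wrist"; returns a dict with "color" (420x560x3 uint8, blue, green, red), "mtx" (3x3 intrinsics, pixels), "R" (3x3) and "t" (3): a world point X has camera coordinates R X + t; the wrist camera has in their place "tool_from_camera" (4x4, takes a point from camera to tool coordinates, whose origin is the TCP and whose axes are the tool frame's). Camera axes: x right, y down, z forward; pixel columns grow to the right and rows downward; lengths in m; the calibration is good to about 2 mm. The wrist camera is an equidistant fisheye: a pixel r from the principal point sees the ray r / f radians off the axis. A picture is of the moment at which its call begins: read the wrist's pose just before it. There is no depth.
- sign_off(): hands the job in, once; it reports no verdict.
The state is a dict: "clock": time; "qpos": joint angles; "qd": joint speeds; "effort": joint torques, N m; "position": TCP position; "ee_rot": TCP orientation; "contact_force": force on the tool from outside, world axes, zero at the start; "moment": the same for the moment, N m; "width": finger opening in m.
Only numpy, scipy, OpenCV 4.12 (cv2) and the standard library are available. Lean on these libraries where they do the work, as an engineer would, in place of code of your own. Each camera call takes 0.05 s, during which the arm holds its last target.

### The job

The humidifier in the white gas module is due for its change, so open its bay: feel along the top of the module's white front rim with a fingertip until you find the finger notch hidden somewhere in it, and press the catch inside the notch down until the cover springs back a little. Then push the cover's upright dark rib away from the front until the bay is fully open, and take the hand away. Pick nothing up, and leave the humidifiers, the bottle, the filter and the pen as they stand.

Things in the scene. Friction and masses are not known exactly. Their poses are not given: they have to be found in the camera images.
- module: fixed white box, 250 mm deep (x from -125, its front, to +125), 310 wide (y); origin at the centre of its underside. Front faces the robot. Shoulders (|y| 66 to 155) 112 high; raised rear deck (x 11 to 125) 121 high, a 40 mm brass valve on it near x 80, y -100. Between the shoulders: the front rim, then the sliding cover
- rim_mid (a point): middle of the top of the white front rim, 110.5 mm above the table, axes as the module's. Flat bar along y, 132 mm between the shoulders, x -9.5 to +11; free air before it, the cover level with it from x = 13. Its finger notch is 44 mm wide along y, open to top and front, its middle anywhere from y = -38 to +38 (not reported); a fingertip in it meets the floor, the catch, 11 mm down
- catch (a joint): release catch, a sprung white paddle 41 mm wide that forms the floor of the notch; value = how far it is pressed straight down, 0 at rest to 0.006 m; about 2 N starts it, 5 to 6 N presses it fully; past about 0.004 m the cover is freed. It springs up again when let go
- cover (a joint): sliding bay cover, navy frame with a clear pane, 110 x 129 mm; value = how far it has slid back (module +x): 0 shut and locked by the catch, 0.085 m fully open at its stop. When freed, spring pins push it 0.02 m or somewhat more; from there it slides with 1 to 2 N and stays where it is left
- rib_mid (a point): middle of the upper front edge of the navy rib on the cover, for pushing (moves with it; axes as the module's). The rib stands upright along y, 100 mm long, 6 mm thick (behind this point), 17 mm above the cover; shut, it lies 33 mm behind the middle of the rim. Open, it stands at the rear deck
- humidifier: white humidifier canister with a blue valve on top, 62 mm across, 82 mm high, loose in its seat in the bay under the cover, its top 11 mm below the cover; origin at the centre of its underside
- fresh_humidifier: a second, freshly filled canister of the same kind standing on the table left of the module; origin at the centre of its underside
- water_bottle: translucent white bottle, 89 x 89 x 211 mm, standing left of the module; origin at the centre of its underside
- spare_filter: white disc filter for the gas line, 53 x 88 x 14 mm, lying on the table left of the module's front; origin at the centre of its underside
- pen: marker pen with a red cap, 128 mm long, 13 mm thick, lying on the table towards the right; origin at the centre of its underside

How it is judged:
On the way, in this order (a step that is already met when the one before it is completed fails the run):
1. a fingertip rests on the top of the front rim while the catch is still up (contact force between the fingers and anything else above 0.3 N and value of joint catch below 0.0005 m and x of the grasp point in the frame of rim_mid between -0.065 and 0.025 m and y of the grasp point in the frame of rim_mid between -0.11 and 0.11 m), for 0.2 s.
2. the catch is pressed down by the fingers and the cover springs back (value of joint catch above 0.003 m and contact force between the fingers and anything else above 1 N and value of joint cover above 0.006 m).
At the end, for the whole second after the job is handed in: the cover is slid back to within 6 mm of its stop (joint above 0.079 m) and stays there, the catch has sprung up again, and the humidifier stands in its seat, moved less than 8 mm (value of joint cover above 0.079 m and value of joint catch below 0.001 m and distance of humidifier from where it was at the start of the episode below 0.008 m and angle between humidifier's own z axis and vertical below 0.1 rad); the robot touches nothing.
It fails at once if a humidifier is lifted, shoved or tipped (distance of humidifier from where it was at the start of the episode above 0.012 m or angle between any of humidifier, fresh_humidifier's own z axis and vertical above 0.3 rad or distance of fresh_humidifier from where it was at the start of the episode above 0.015 m).
It fails at once if the bottle, the filter or the pen is picked up, knocked or moved (distance of any of water_bottle, spare_filter from where it was at the start of the episode above 0.015 m or distance of pen from where it was at the start of the episode above 0.02 m).
It also fails if it takes over 54 s, if anything falls off the work surface, if the arm or the gripper's body presses on something with over 40 N, if the wrist force passes 120 N, or if a joint passes its speed limit or range.

## Working session

There is one attempt and no reset: what is moved stays moved. The work goes in short steps, Python scripts to look and compute and a shell command to move; the robot and the scene stay as the last step left them, time stands still between calls to the robot, and variables do not carry over. Pictures are saved under pics/ and viewed, and the job is handed in when it is done.

```bash
mkdir -p pics; ls; python3 - <<'E'
from rig import *
import cv2
print(get_state(), grasp_offset)
for n in ["scene","top","wrist"]:
    i=get_image(n); cv2.imwrite(f"pics/{n}0.png",i["color"])
    print(n,{k:v for k,v in i.items() if k!="color"})
E
```

```text
pics
{'clock': 0.0, 'qpos': array([ 1.12400835e+00,  2.76579798e-01,  1.50612061e+00,  7.11038719e-06,
        1.36072544e+00, -1.21022114e-01]), 'qd': array([ 1.18916374e-04, -5.83697254e-04,  1.40093112e-04, -1.20868338e-03,
       -8.81272571e-04,  7.22869455e-05]), 'effort': array([-6.92501708e-04, -4.16774976e+01, -2.45811921e+01, -1.73593376e-04,
        1.08361157e-02,  1.42743588e-05]), 'position': array([0.183775  , 0.54421224, 0.19575344]), 'ee_rot': array([-0.69712555,  0.69836855, -0.11485139,  0.11448358]), 'contact_force': array([-0.54107181,  0.21756398, -0.29523433]), 'moment': array([ 0.0422873 , -0.02801408,  0.01363379]), 'width': 0.08543329051744769} 0.0187
scene {'mtx': array([[489.74115673,   0.        , 282.35487825],
       [  0.        , 489.74115673, 212.75275739],
       [  0.        ,   0.        ,   1.        ]]), 'R': array([[ 0.60529248, -0.7959199 , -0.01151201],
       [-0.57993598, -0.43103932, -0.69128819],
       [ 0.5452479 ,  0.42510778, -0.72248745]]), 't': array([-0.28718769,  0.34813435,  1.13578818])}
top {'mtx': array([[430.04092627,   0.   
[... 196 characters left out ...]
  [-9.89968450e-01, -2.96565125e-02, -1.38141083e-01],
       [ 1.38071112e-01,  4.40422569e-03, -9.90412526e-01]]), 't': array([-0.01551212,  0.49564431,  1.21279286])}
wrist {'mtx': array([[325.1922621 ,   0.        , 284.25994359],
       [  0.        , 325.1922621 , 205.17464463],
       [  0.        ,   0.        ,   1.        ]]), 'tool_from_camera': array([[-7.35764952e-04,  9.50627758e-01,  3.10332604e-01,
        -7.99113805e-02],
       [-2.56853846e-04, -3.10332857e-01,  9.50627925e-01,
        -1.77106731e-01],
       [ 9.99999696e-01,  6.19728586e-04,  4.72504435e-04,
         6.01495286e-04],
       [ 0.00000000e+00,  0.00000000e+00,  0.00000000e+00,
         1.00000000e+00]])}
```

View pics/scene0.png

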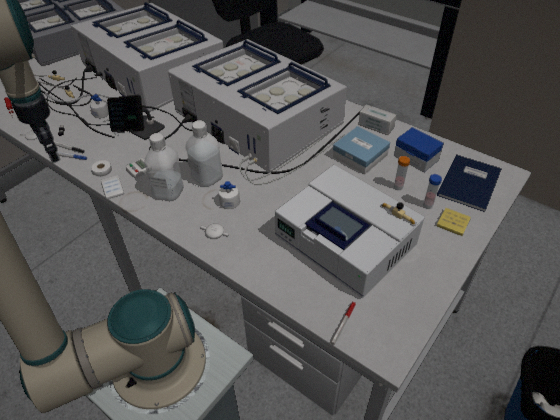

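View pics/top0.png

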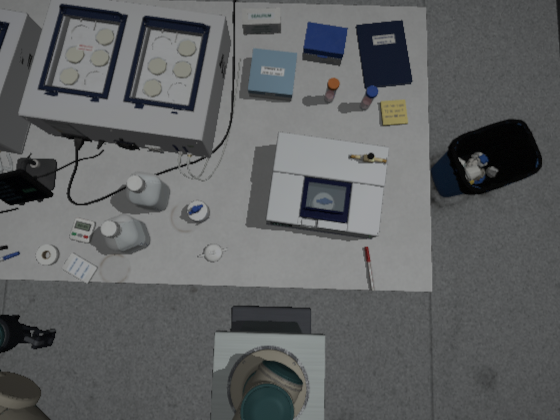

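View pics/wrist0.png

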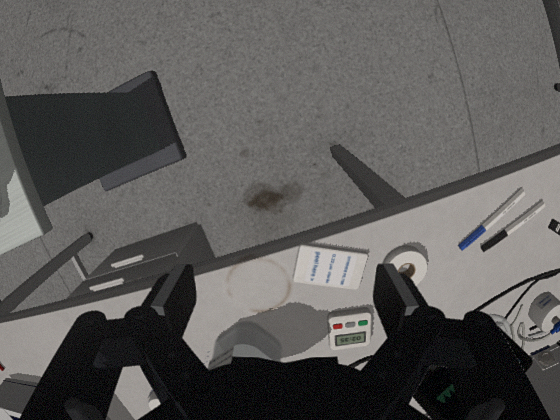

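```bash
python3 - <<'E'
import cv2
t=cv2.imread("pics/top0.png")[120:245,255:400]
cv2.imwrite("pics/topc.png",cv2.resize(t,None,fx=5,fy=4.7,interpolation=cv2.INTER_CUBIC))
t=cv2.imread("pics/scene0.png")[160:290,265:430]
cv2.imwrite("pics/scenec.png",cv2.resize(t,None,fx=4.5,fy=4.5,interpolation=cv2.INTER_CUBIC))
E
```

```text
(no output)
```

View pics/topc.png

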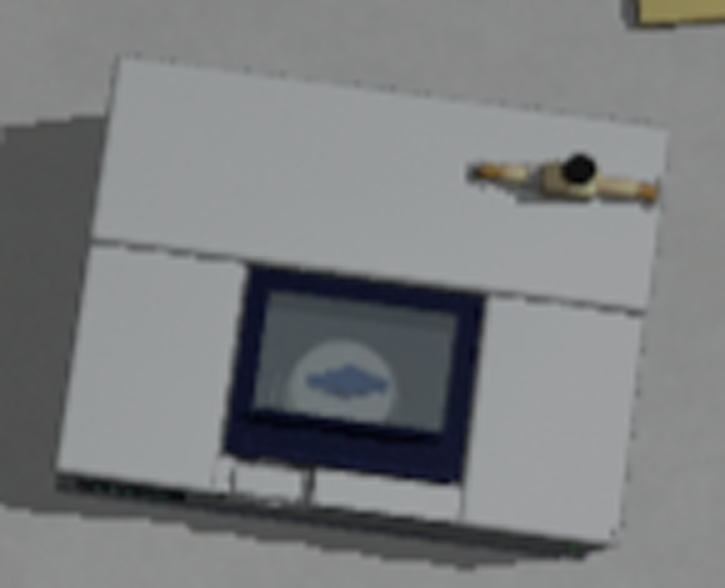

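View pics/scenec.png

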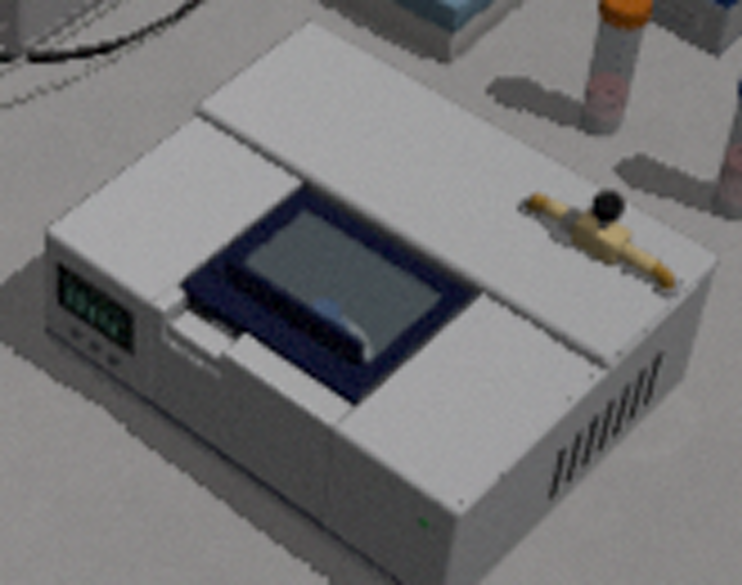

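```bash
cat > h.py <<'E'
import numpy as np
from rig import *
from scipy.spatial.transform import Rotation as Rn
from scipy.optimize import least_squares
def proj(i,X):
    c=(i["R"]@np.asarray(X).T).T+i["t"]; p=(i["mtx"]@c.T).T; return p[:,:2]/p[:,2:]
def back(i,uv,z):
    d=np.linalg.inv(i["mtx"])@np.array([uv[0],uv[1],1.]); d=i["R"].T@d; o=-i["R"].T@i["t"]
    return o+d*(z-o[2])/d[2]
def Rt():
    w,x,y,z=get_state()["ee_rot"]; return Rn.from_quat([x,y,z,w])
E
python3 - <<'E'
from h import *
T=get_image("top");S=get_image("scene")
m=np.array([[-.125,.155,.112],[-.125,-.155,.112],[.125,.155,.121],[.125,-.155,.121],[.011,.155,.121],[.011,-.155,.121]])
tp=np.array([[57,472],[610,545],[120,57],[667,130],[92,240],[642,312]])/[5,4.7]+[255,120]
sp=np.array([[47,230],[457,515],[312,20],[717,260],[200,108],[605,365]])/4.5+[265,160]
def W(p,m):
    c,s=np.cos(p[2]),np.sin(p[2]); return m@np.array([[c,s,0],[-s,c,0],[0,0,1]])+[p[0],p[1],0]
def f(p,which=3):
    r=[]
    if which&1:r.append((proj(T,W(p,m))-tp).ravel())
    if which&2:r.append((proj(S,W(p,m))-sp).ravel())
    return np.concatenate(r)
for w in (1,2,3):
    s=least_squares(f,[.6,-.1,0],args=(w,)); print(w,s.x,np.round(s.fun,1).tolist())
p=s.x; np.save("mod.npy",p)
def inv(q): 
    c,s_=np.cos(p[2]),np.sin(p[2]); d=q[:2]-p[:2]; return np.round([c*d[0]+s_*d[1],-s_*d[0]+c*d[1]],4)
print("rim",W(p,np.array([[-.1155,0,.1105]])),"rib",W(p,np.array([[-.0825,0,.1275]])))
for n,c in [("notchL",(230,490)),("notchR",(308,490)),("shoR",(463,510)),("shoL",(218,475)),("coverfr",(462,483)),("coverfl",(222,455))]:
    print(n,inv(back(T,np.array(c)/[5,4.7]+[255,120],.1105)))
for n,c in [("notchL",(178,300)),("notchR",(238,345)),("rimR",(345,415)),("rimL",(160,300))]:
    print("S",n,inv(back(S,np.array(c)/4.5+[265,160],.1105)))
print(Rt().as_matrix())
E
```

```text
1 [ 0.56800526 -0.14574193 -0.1135994 ] [-1.6, -0.0, 1.6, 0.8, -1.1, -0.8, 0.9, -0.8, -1.4, 0.0, 1.5, 0.7]
2 [ 0.56859896 -0.15142198 -0.1232102 ] [-1.3, -0.5, -0.1, 1.0, 0.2, -0.5, 1.3, -0.4, -1.1, -0.8, 0.9, 0.3]
3 [ 0.56861213 -0.14857383 -0.11767577] [-0.7, -0.5, 2.4, 0.8, 0.2, -1.2, 2.1, -0.8, -0.3, -0.4, 2.5, 0.7, -2.2, -0.7, -0.7, 0.3, -1.0, -0.9, 0.3, -1.2, -2.2, -1.1, 0.0, -0.4]
rim [[ 0.45391091 -0.13501363  0.1105    ]] rib [[ 0.48668268 -0.13888797  0.1275    ]]
notchL [-0.1224  0.0587]
notchR [-0.1161  0.0169]
shoR [-0.1153 -0.0676]
shoL [-0.1147  0.0664]
coverfr [-0.0998 -0.0652]
coverfl [-0.1028  0.0659]
S notchL [-0.1098  0.0554]
S notchR [-0.112   0.0075]
S rimR [-0.1099 -0.0689]
S rimL [-0.117  0.063]
[[ 9.47385727e-01 -3.49757309e-04  3.20093990e-01]
 [-3.20094168e-01 -7.49143411e-04  9.47385435e-01]
 [-9.15586768e-05 -9.99999658e-01 -8.21683049e-04]]
```

```bash
cat >> h.py <<'E'
def mw(x,y,z=.1105): # rim_mid frame -> world
    p=np.load("mod.npy"); c,s=np.cos(p[2]),np.sin(p[2]); x=x-.1155
    return np.array([p[0]+c*x-s*y,p[1]+s*x+c*y,z])
def st():
    s=get_state(); p=np.load("mod.npy"); c,s_=np.cos(p[2]),np.sin(p[2]); d=s["position"][:2]-p[:2]
    print("t",round(s["clock"],2),"pos",np.round(s["position"],4),"rimframe",np.round([c*d[0]+s_*d[1]+.1155,-s_*d[0]+c*d[1],s["position"][2]-.1105],4),"F",np.round(s["contact_force"],2),"w",round(s["width"],4))
def plan(target):
    s=get_state(); R=Rt(); p=np.load("mod.npy")
    want=Rn.from_euler('z',p[2])*Rn.from_matrix(np.array([[1,0,0],[0,0,1],[0,-1,0]]).T.T)
    M=np.array([[1,0,0],[0,0,1],[0,-1,0]],float) # cols: tool x->X, y->-Z, z->Y
    want=Rn.from_euler('z',p[2])*Rn.from_matrix(M)
    print("shift cm",np.round(R.inv().apply(np.array(target)-s["position"])*100,2),"turn",np.round(np.degrees((R.inv()*want).as_rotvec())/8,2))
E
python3 - <<'E'
from h import *
st(); plan(mw(-.003,-.02,.22))
E
python3 -m jog '[255,0,-6,0,0,-0.7,0, 255,0,-12,0,0,-1.4,0, 255,0,-14,0,0,-1.49,0,255,0,-14,0,0,-1.49,0]'
python3 - <<'E'
from h import *
st(); plan(mw(-.003,-.02,.20))
E
```

```text
t 0.25 pos [0.1839 0.5445 0.1962] rimframe [-0.3479  0.6431  0.0857] F [ 0.75  0.45 -0.12] w 0.0855
shift cm [ 47.45  -2.34 -57.76] turn [ 0.01 -1.49 -0.  ]
clock: 0.75
position: [0.1844, 0.5455, 0.3384]
ee_rot: [0.707, -0.705, 0.041, -0.042]
contact_force: [-0.1, 0.6, -1.1]
width: 0.0125
t 0.75 pos [0.1844 0.5455 0.3384] rimframe [-0.3475  0.6442  0.2279] F [-0.09  0.64 -1.15] w 0.0125
shift cm [ 34.45  13.63 -66.46] turn [-0.03 -0.    0.01]
```

```bash
python3 -m jog '[255,3,0,-6,0,0,0,255,6,0,-12,0,0,0,255,9,0,-18,0,0,0,255,12,0,-24,0,0,0,255,15,0,-30,0,0,0,255,18,0,-36,0,0,0,255,21,0,-42,0,0,0,255,24,0,-48,0,0,0,255,28,0,-54,0,0,0,255,31,0,-60,0,0,0,255,34.4,0,-66.4,0,0,0,255,34.4,3,-66.4,0,0,0]'
python3 -m jog '[255,0,4,0,0,0,0,255,0,8,0,0,0,0,255,0,10,0,0,0,0,255,0,10,0,0,0,0,255,0,10,0,0,0,0]'
python3 - <<'E'
from h import *
import cv2
st(); plan(mw(-.003,-.02,.13))
for n in ("top","scene","wrist"):
    i=get_image(n)["color"]; cv2.imwrite(f"pics/{n}1.png",i)
E
```

```text
clock: 2.25
position: [0.4469, -0.1534, 0.3082]
ee_rot: [-0.706, 0.706, -0.042, 0.043]
contact_force: [0.9, 0.5, 0.6]
width: -0.0001
clock: 2.88
position: [0.4461, -0.1508, 0.2089]
ee_rot: [0.706, -0.706, 0.042, -0.042]
contact_force: [-0.1, -0.4, 0.5]
width: 0.0
t 2.88 pos [ 0.4461 -0.1508  0.2089] rimframe [-0.0059 -0.0166  0.0984] F [-0.13 -0.36  0.52] w 0.0
shift cm [ 0.29  7.89 -0.34] turn [-0. -0. -0.]
```

View pics/wrist1.png

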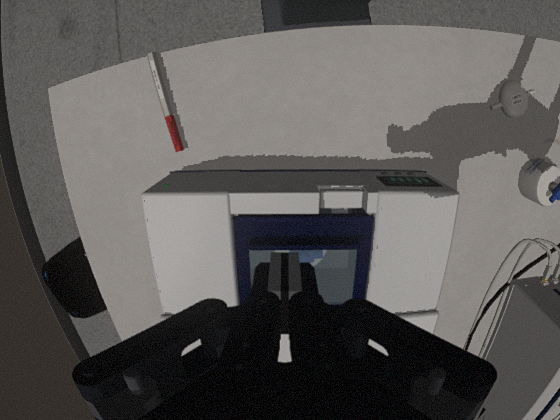

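View pics/scene1.png

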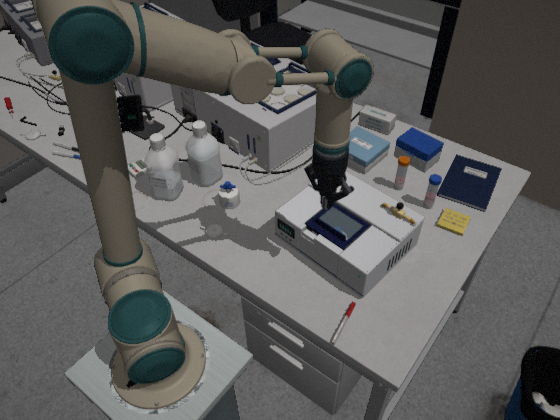

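```bash
python3 - <<'E'
import cv2
t=cv2.imread("pics/wrist1.png")[160:310,215:395]
cv2.imwrite("pics/wc.png",cv2.resize(t,None,fx=4,fy=4,interpolation=cv2.INTER_CUBIC))
E
```

```text
(no output)
```

View pics/wc.png

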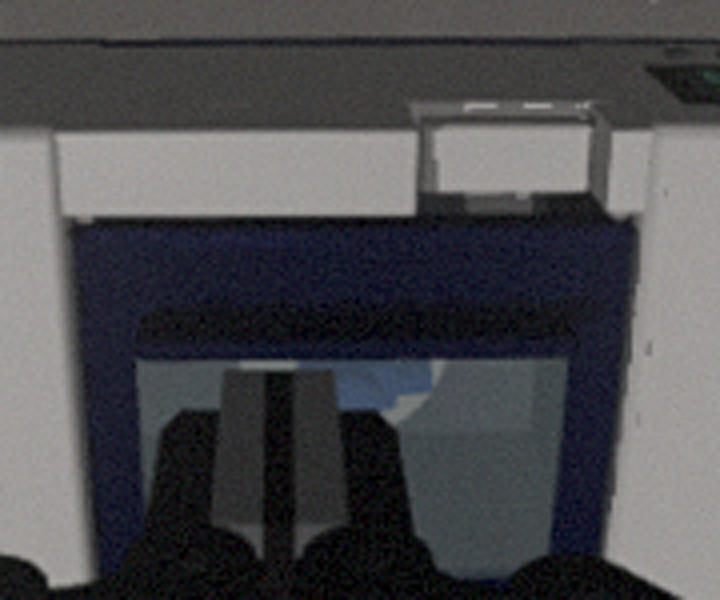

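```bash
cat >> h.py <<'E'
def wback(i,uv,z):
    K=i["mtx"]; a=(uv[0]-K[0,2])/K[0,0]; b=(uv[1]-K[1,2])/K[1,1]; r=np.hypot(a,b)
    d=np.array([np.sin(r)*a/r,np.sin(r)*b/r,np.cos(r)])
    T=i["tool_from_camera"]; R=Rt(); o=R.apply(T[:3,3])+get_state()["position"]; d=R.apply(T[:3,:3]@d)
    return o+d*(z-o[2])/d[2]
def rimf(w):
    p=np.load("mod.npy"); c,s=np.cos(p[2]),np.sin(p[2]); d=w[:2]-p[:2]; return np.round([c*d[0]+s*d[1]+.1155,-s*d[0]+c*d[1]],4)
E
python3 - <<'E'
from h import *
i=get_image("wrist")
for n,c,z in [("frontR",(55,130),.1105),("rearR",(68,215),.1105),("frontL",(655,128),.1105),("rearL",(637,215),.1105),("notR",(416,130),.1105),("notRr",(420,215),.1105),("notL",(610,130),.1105),("notLr",(605,212),.1105),("catch R",(438,125),.0995),("catchL",(590,120),.0995),("ribR",(140,310),.1275),("ribL",(578,305),.1275)]:
    print(n,rimf(wback(i,np.array(c)/4+[215,160],z)))
E
```

```text
frontR [-0.0067 -0.0655]
rearR [ 0.0135 -0.0636]
frontL [-0.0075  0.0698]
rearL [0.0135 0.0673]
notR [-0.0067  0.0148]
notRr [0.0133 0.0163]
notL [-0.0069  0.0591]
notLr [0.0127 0.0595]
catch R [-0.0047  0.0211]
catchL [-0.0062  0.057 ]
ribR [ 0.0294 -0.0459]
ribL [0.0285 0.0506]
```

```bash
python3 -m jog '[255,0.2,4,0,0,0,0,255,0.2,7,0,0,0,0,255,0.2,8.7,0,0,0,0,255,0.2,8.7,0,0,0,0,255,0.2,8.7,0,0,0,0]'
python3 - <<'E'
from h import *
st()
E
python3 -m jog '[255,0,0.4,0,0,0,0,255,0,0.7,0,0,0,0,255,0,0.9,0,0,0,0,255,0,0.9,0,0,0,0]'
```

```text
clock: 3.7
position: [0.4489, -0.1514, 0.1229]
ee_rot: [-0.706, 0.706, -0.041, 0.042]
contact_force: [0.4, -0.8, 0.1]
width: 0.0002
t 3.7 pos [ 0.4489 -0.1514  0.1229] rimframe [-0.0031 -0.0169  0.0124] F [ 0.44 -0.79  0.13] w 0.0002
clock: 4.2
position: [0.4479, -0.151, 0.1127]
ee_rot: [0.706, -0.706, 0.042, -0.042]
contact_force: [-0.1, -0.3, -0.6]
width: -0.0
```

```bash
python3 -m jog '[255,0,0.1,0,0,0,0,255,0,0.15,0,0,0,0,255,0,0.2,0,0,0,0,255,0,0.25,0,0,0,0,255,0,0.3,0,0,0,0]'; python3 -m jog '[255,0,0.05,0,0,0,0,255,0,0.1,0,0,0,0,255,0,0.1,0,0,0,0]'
```

```text
clock: 4.82
position: [0.448, -0.151, 0.1098]
ee_rot: [0.706, -0.706, 0.042, -0.042]
contact_force: [1.4, 0.1, -0.4]
width: -0.0003
clock: 5.2
position: [0.4479, -0.151, 0.1088]
ee_rot: [0.706, -0.706, 0.042, -0.042]
contact_force: [0.2, 0.1, 0.1]
width: -0.0
```

```bash
python3 -m jog '[255,0,0.05,0,0,0,0,255,0,0.1,0,0,0,0,255,0,0.1,0,0,0,0]'; python3 -m jog '[255,0,0.05,0,0,0,0,255,0,0.1,0,0,0,0,255,0,0.1,0,0,0,0]'; python3 -c "
from h import *
import cv2
i=get_image('scene')['color'];cv2.imwrite('pics/s2.png',cv2.resize(i[150:280,260:430],None,fx=4.5,fy=4.5,interpolation=2));i=get_image('wrist')['color'];cv2.imwrite('pics/w2.png',i)
for k in range(6):
  st(); get_image('top')
"
```

```text
clock: 5.58
position: [0.448, -0.151, 0.1078]
ee_rot: [0.706, -0.706, 0.042, -0.042]
contact_force: [0.2, -0.7, -0.1]
width: 0.0001
clock: 5.95
position: [0.448, -0.151, 0.1068]
ee_rot: [0.706, -0.706, 0.042, -0.042]
contact_force: [-0.2, -1.3, 0.8]
width: -0.0005
t 6.05 pos [ 0.448  -0.151   0.1068] rimframe [-0.004  -0.0166 -0.0037] F [-0.7   1.02 -0.11] w -0.0
t 6.1 pos [ 0.448  -0.151   0.1068] rimframe [-0.004  -0.0166 -0.0037] F [-0.28 -0.08  0.22] w 0.0003
t 6.15 pos [ 0.448  -0.151   0.1068] rimframe [-0.004  -0.0166 -0.0037] F [ 0.15  0.02 -0.  ] w -0.0002
t 6.2 pos [ 0.448  -0.151   0.1069] rimframe [-0.004  -0.0166 -0.0036] F [ 0.45  0.48 -0.12] w 0.0003
t 6.25 pos [ 0.448  -0.151   0.1068] rimframe [-0.004  -0.0166 -0.0037] F [-0.96 -0.17  0.14] w 0.0001
t 6.3 pos [ 0.448  -0.151   0.1069] rimframe [-0.004  -0.0166 -0.0036] F [-0.39 -0.99  0.06] w 0.0002
```

View pics/s2.png

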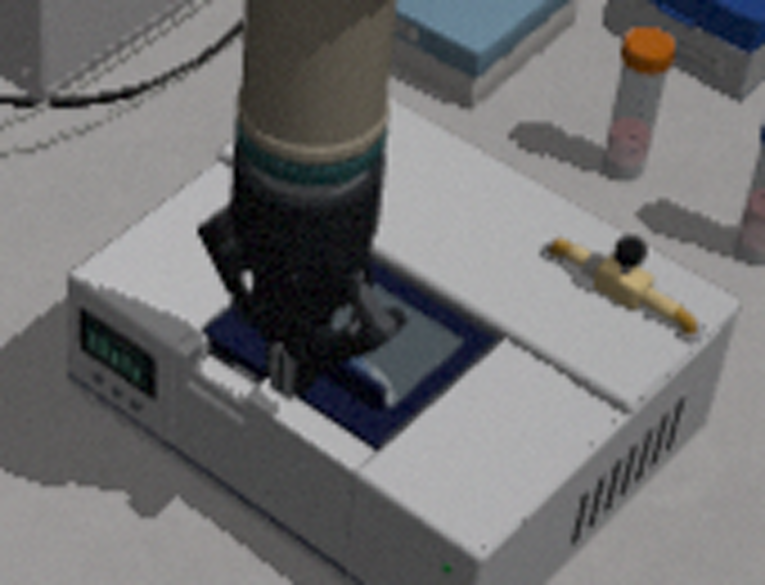

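View pics/w2.png

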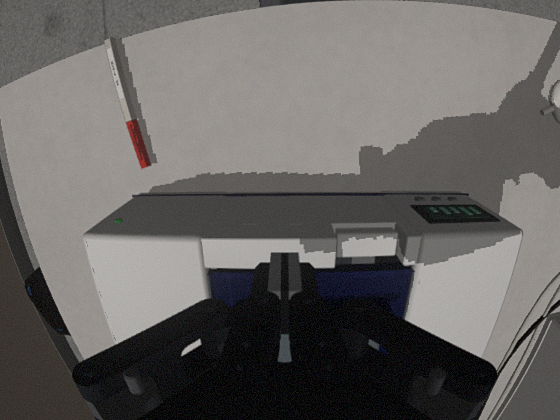

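```bash
python3 -c "
from h import *
import cv2
i=get_image('wrist')
cv2.imwrite('pics/w3.png',cv2.resize(i['color'][225:325,225:345],None,fx=6,fy=6,interpolation=2))
for uv in [(272,252),(300,252),(250,238),(250,268)]: print(rimf(wback(i,uv,.1075)), rimf(wback(i,uv,.1105)))
"
```

```text
[ 0.0036 -0.0233] [ 0.0021 -0.0231]
[ 0.0036 -0.0063] [ 0.0021 -0.0065]
[-0.0056 -0.0362] [-0.0069 -0.0359]
[ 0.0148 -0.0371] [ 0.0132 -0.0367]
```

View pics/w3.png

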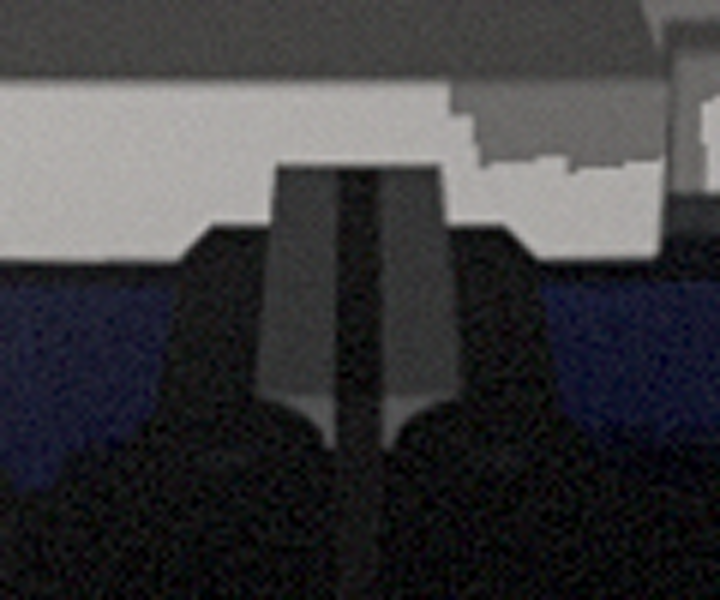

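```bash
python3 -c "
from h import *
import cv2
S=get_image('scene');p=get_state()['position'];R=Rt()
for x in (-.011,0,.011):
  for up in (0,.01,.02): print(x,up,(proj(S,[p+R.apply([x,-up,0])])[0]-[260,150])*4.5)
cv2.imwrite('pics/s3.png',cv2.resize(S['color'][200:260,290:370],None,fx=9,fy=9,interpolation=2))
"
```

```text
-0.011 0 [270.97171369 434.91902429]
-0.011 0.01 [271.76932154 423.39281261]
-0.011 0.02 [272.57638634 411.72993896]
0 0 [283.8231554  423.97278061]
0 0.01 [284.69266746 412.43294417]
0 0.02 [285.57244347 400.75688843]
0.011 0 [296.56290211 413.12167338]
0.011 0.01 [297.50303728 401.56888706]
0.011 0.02 [298.45422126 389.88032817]
```

View pics/s3.png

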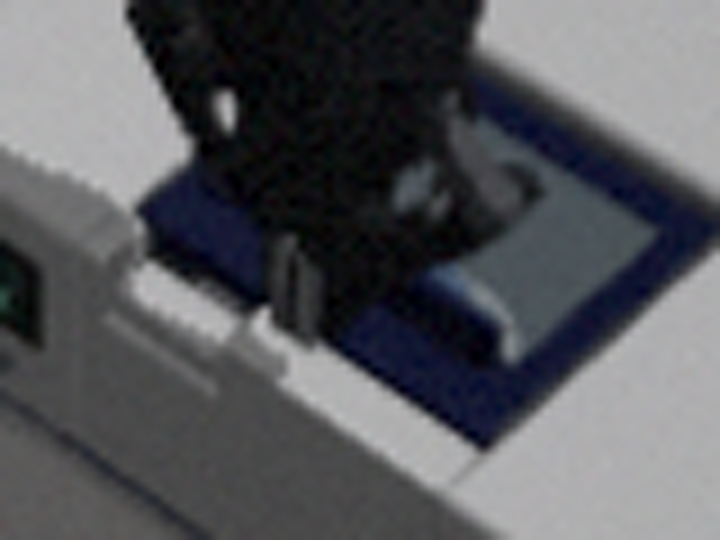

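```bash
python3 -m jog '[255,-0.2,0.1,0,0,0,0,255,-0.4,0.2,0,0,0,0,255,-0.4,0.3,0,0,0,0,255,-0.4,0.4,0,0,0,0,255,-0.4,0.5,0,0,0,0,255,-0.4,0.5,0,0,0,0]'; python3 -m jog '[255,0,0.1,0,0,0,0,255,0,0.2,0,0,0,0,255,0,0.3,0,0,0,0,255,0,0.3,0,0,0,0]';  python3 -c "
from h import *
import cv2
i=get_image('wrist')
cv2.imwrite('pics/w4.png',cv2.resize(i['color'][225:325,225:345],None,fx=6,fy=6,interpolation=2))
i=get_image('scene')
cv2.imwrite('pics/s4.png',cv2.resize(i['color'][200:260,290:370],None,fx=9,fy=9,interpolation=2))
"
```

```text
clock: 7.2
position: [0.444, -0.1506, 0.1017]
ee_rot: [0.706, -0.706, 0.042, -0.042]
contact_force: [-0.3, 0.2, 0.3]
width: -0.0001
clock: 7.7
position: [0.4439, -0.1505, 0.0987]
ee_rot: [0.706, -0.706, 0.042, -0.042]
contact_force: [0.5, 0.3, 0.1]
width: -0.0001
```

View pics/w4.png

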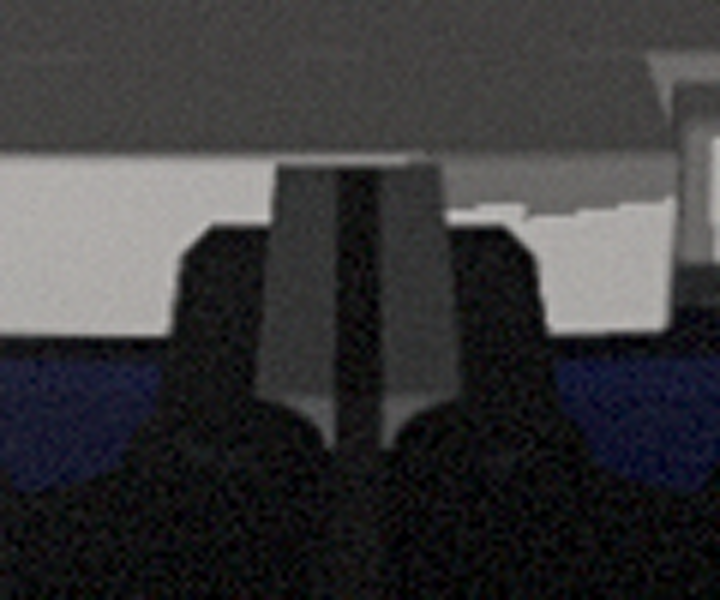

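View pics/s4.png

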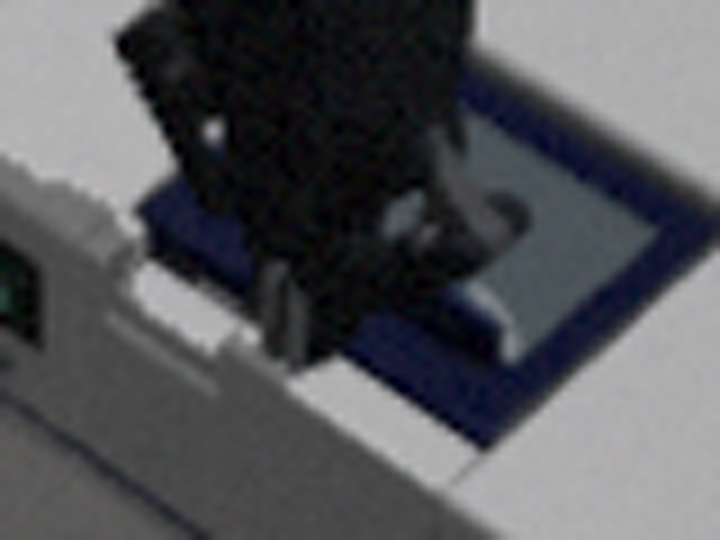

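```bash
python3 -m jog '[255,0,0.1,0,0,0,0,255,0,0.2,0,0,0,0,255,0,0.3,0,0,0,0,255,0,0.3,0,0,0,0]'; python3 -m jog '[255,0,0.1,0,0,0,0,255,0,0.2,0,0,0,0,255,0,0.3,0,0,0,0,255,0,0.3,0,0,0,0]'
```

```text
clock: 8.3
position: [0.4439, -0.1505, 0.0957]
ee_rot: [0.706, -0.706, 0.042, -0.042]
contact_force: [-0.4, 0.5, -1.0]
width: 0.0001
clock: 8.8
position: [0.4439, -0.1505, 0.0927]
ee_rot: [0.706, -0.706, 0.042, -0.042]
contact_force: [0.3, -0.2, 0.3]
width: 0.0001
```

```bash
python3 -m jog '[255,0,0.1,0,0,0,0,255,0,0.2,0,0,0,0,255,0,0.3,0,0,0,0,255,0,0.3,0,0,0,0]'
```

```text
clock: 9.3
position: [0.444, -0.1505, 0.0897]
ee_rot: [0.706, -0.706, 0.042, -0.042]
contact_force: [0.3, -0.3, -0.0]
width: -0.0002
```

```bash
python3 -m jog '[255,0,0.1,0,0,0,0,255,0,0.2,0,0,0,0,255,0,0.2,0,0,0,0]';python3 -c "
from h import *
import cv2
i=get_image('wrist')
cv2.imwrite('pics/w5.png',cv2.resize(i['color'][225:325,225:345],None,fx=6,fy=6,interpolation=2))
i=get_image('scene')
cv2.imwrite('pics/s5.png',cv2.resize(i['color'][200:260,290:370],None,fx=9,fy=9,interpolation=2))
"
```

```text
clock: 9.68
position: [0.444, -0.1505, 0.0877]
ee_rot: [0.706, -0.706, 0.042, -0.042]
contact_force: [-0.0, 0.1, -0.6]
width: -0.0002
```

View pics/w5.png

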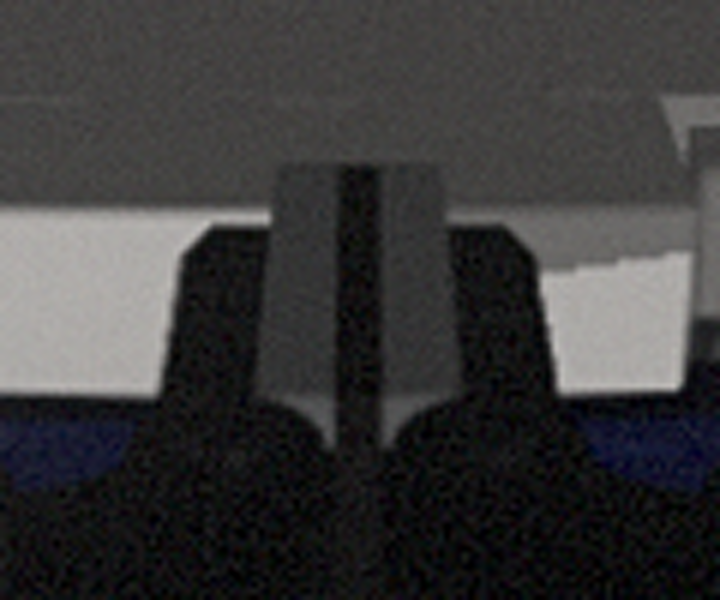

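View pics/s5.png

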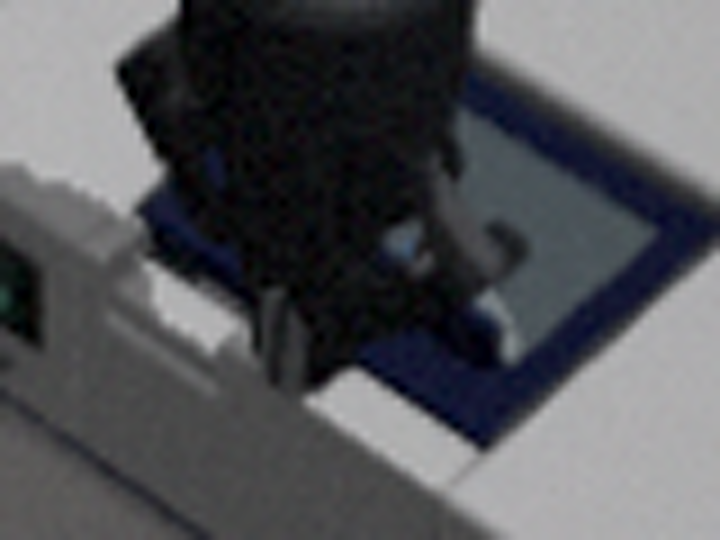

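```bash
python3 -m jog '[255,0,0.1,0,0,0,0,255,0,0.15,0,0,0,0,255,0,0.15,0,0,0,0]';python3 -m jog '[255,0,0.1,0,0,0,0,255,0,0.15,0,0,0,0,255,0,0.15,0,0,0,0]'
```

```text
clock: 10.15
position: [0.444, -0.1505, 0.0863]
ee_rot: [0.706, -0.706, 0.042, -0.042]
contact_force: [-0.5, -0.4, 0.6]
width: -0.0
clock: 10.52
position: [0.444, -0.1505, 0.0848]
ee_rot: [0.706, -0.706, 0.042, -0.042]
contact_force: [-0.5, -0.1, -0.3]
width: 0.0002
```

```bash
python3 -m jog '[255,0,0.1,0,0,0,0,255,0,0.15,0,0,0,0,255,0,0.15,0,0,0,0]'
```

```text
clock: 10.9
position: [0.444, -0.1505, 0.0833]
ee_rot: [0.706, -0.706, 0.042, -0.042]
contact_force: [0.1, -0.2, 0.4]
width: 0.0
```

```bash
python3 -m jog '[255,0,0.1,0,0,0,0,255,0,0.15,0,0,0,0,255,0,0.15,0,0,0,0]';python3 -c "
from h import *
import cv2
i=get_image('wrist')
cv2.imwrite('pics/w6.png',i['color'])
i=get_image('scene')
cv2.imwrite('pics/s6.png',cv2.resize(i['color'][180:270,270:390],None,fx=6.5,fy=6.5,interpolation=2))
i=get_image('top')
cv2.imwrite('pics/t6.png',cv2.resize(i['color'][120:260,250:410],None,fx=4,fy=4,interpolation=2))
"
```

```text
clock: 11.28
position: [0.444, -0.1506, 0.0818]
ee_rot: [0.706, -0.706, 0.042, -0.042]
contact_force: [0.2, -0.3, 0.2]
width: 0.0001
```

View pics/w6.png

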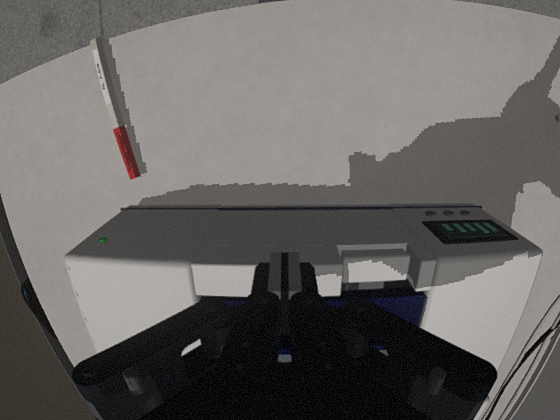

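View pics/s6.png

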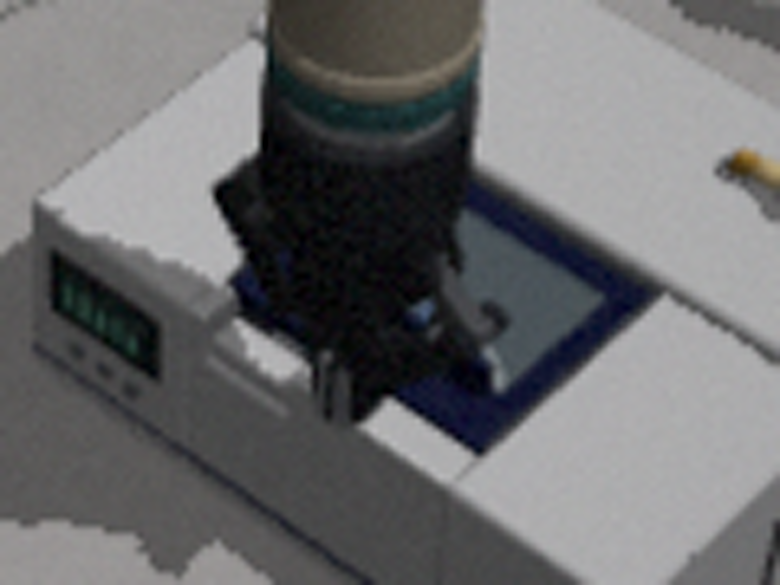

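View pics/t6.png

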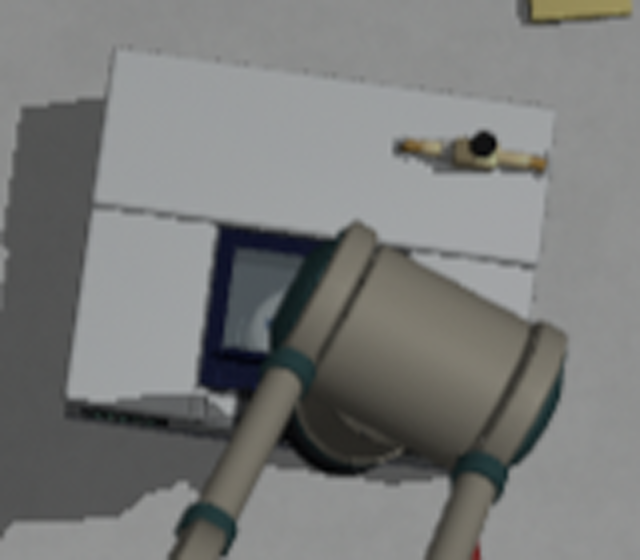

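```bash
for k in 1 2 3; do :; done; python3 -m jog '[255,0,0.1,0,0,0,0,255,0,0.1,0,0,0,0]'; python3 -m jog '[255,0,0.1,0,0,0,0,255,0,0.1,0,0,0,0]'; python3 -m jog '[255,0,0.1,0,0,0,0,255,0,0.1,0,0,0,0]'
```

```text
clock: 11.68
position: [0.4439, -0.1505, 0.0808]
ee_rot: [0.706, -0.706, 0.042, -0.042]
contact_force: [0.5, 0.5, 0.3]
width: -0.0001
clock: 11.92
position: [0.4439, -0.1505, 0.0797]
ee_rot: [0.706, -0.706, 0.042, -0.042]
contact_force: [0.6, 0.3, -0.2]
width: 0.0004
clock: 12.18
position: [0.444, -0.1505, 0.0787]
ee_rot: [0.706, -0.706, 0.042, -0.042]
contact_force: [-0.5, 1.1, -1.1]
width: 0.0
```

```bash
python3 -m jog '[255,0,0.1,0,0,0,0,255,0,0.1,0,0,0,0]'; python3 -m jog '[255,0,0.1,0,0,0,0,255,0,0.1,0,0,0,0]'; python3 -c "
from h import *
import cv2
i=get_image('wrist')
cv2.imwrite('pics/w7.png',cv2.resize(i['color'][225:325,205:345],None,fx=5.5,fy=5.5,interpolation=2))
i=get_image('scene')
cv2.imwrite('pics/s7.png',cv2.resize(i['color'][210:260,290:360],None,fx=11,fy=11,interpolation=2))
st()"
```

```text
clock: 12.42
position: [0.444, -0.1505, 0.0777]
ee_rot: [0.706, -0.706, 0.042, -0.042]
contact_force: [-0.6, -0.5, -0.7]
width: -0.0002
clock: 12.68
position: [0.4439, -0.1505, 0.0767]
ee_rot: [0.706, -0.706, 0.042, -0.042]
contact_force: [0.2, -0.2, 1.1]
width: -0.0
t 12.78 pos [ 0.444  -0.1505  0.0768] rimframe [-0.008  -0.0166 -0.0337] F [ 1.29 -0.35 -0.55] w -0.0003
```

View pics/w7.png

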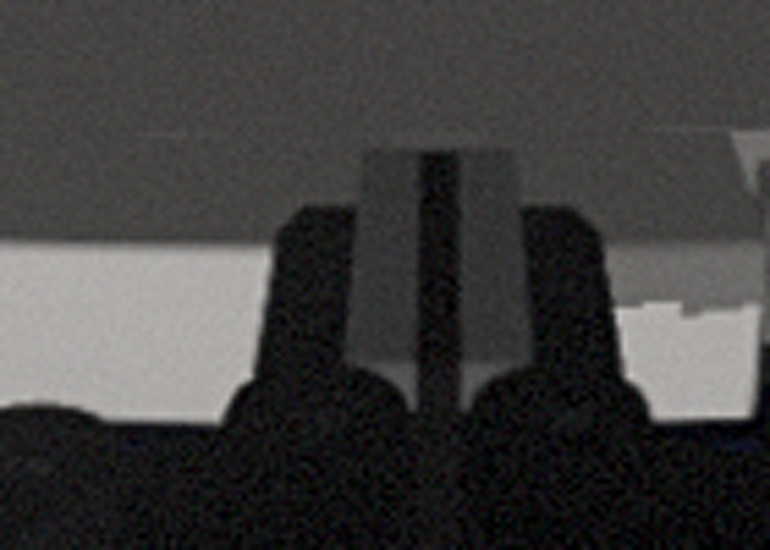

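View pics/s7.png

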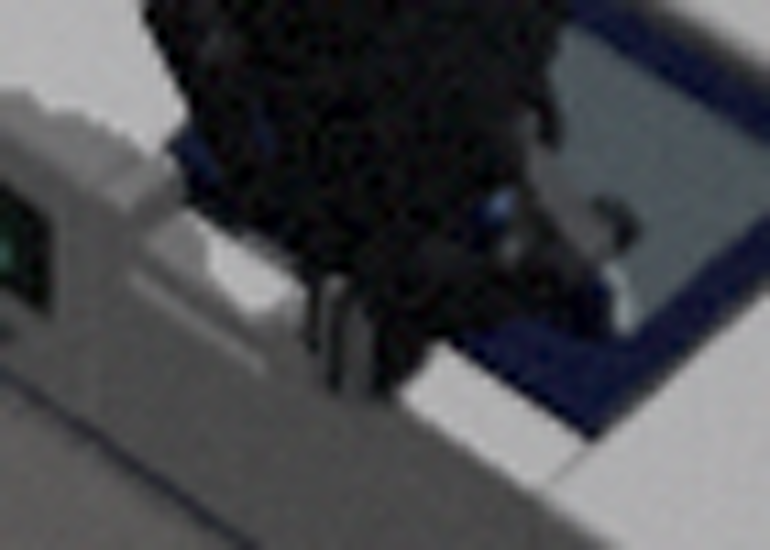

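```bash
python3 -m jog '[255,0.4,0,0,0,0,0,255,0.8,0,0,0,0,0,255,0.8,0.1,0,0,0,0,255,0.8,0.1,0,0,0,0]'; python3 -m jog '[255,0,0.1,0,0,0,0,255,0,0.1,0,0,0,0]'; python3 -m jog '[255,0,0.1,0,0,0,0,255,0,0.1,0,0,0,0]'; 
```

```text
clock: 13.28
position: [0.4522, -0.1516, 0.0759]
ee_rot: [-0.706, 0.706, -0.041, 0.042]
contact_force: [1.0, 0.2, 0.9]
width: -0.0004
clock: 13.52
position: [0.4523, -0.1516, 0.0758]
ee_rot: [-0.706, 0.706, -0.041, 0.042]
contact_force: [-0.9, 1.4, 7.4]
width: 0.0003
clock: 13.78
position: [0.4523, -0.1516, 0.0758]
ee_rot: [-0.706, 0.706, -0.041, 0.042]
contact_force: [-2.3, 1.4, 14.3]
width: 0.0003
```

```bash
python3 -m jog '[255,0,-0.1,0,0,0,0,255,0,-0.1,0,0,0,0]';  python3 -c "
from h import *
import cv2
i=get_image('wrist')
cv2.imwrite('pics/w8.png',cv2.resize(i['color'][225:325,205:345],None,fx=5.5,fy=5.5,interpolation=2))
i=get_image('scene')
cv2.imwrite('pics/s8.png',cv2.resize(i['color'][190:270,280:380],None,fx=7,fy=7,interpolation=2))
st()"
```

```text
clock: 14.02
position: [0.4523, -0.1516, 0.0758]
ee_rot: [-0.706, 0.706, -0.041, 0.042]
contact_force: [-0.6, 0.6, 8.0]
width: -0.0002
t 14.12 pos [ 0.4523 -0.1516  0.0758] rimframe [ 0.0003 -0.0167 -0.0347] F [-1.42  0.23  8.29] w -0.0002
```

View pics/w8.png

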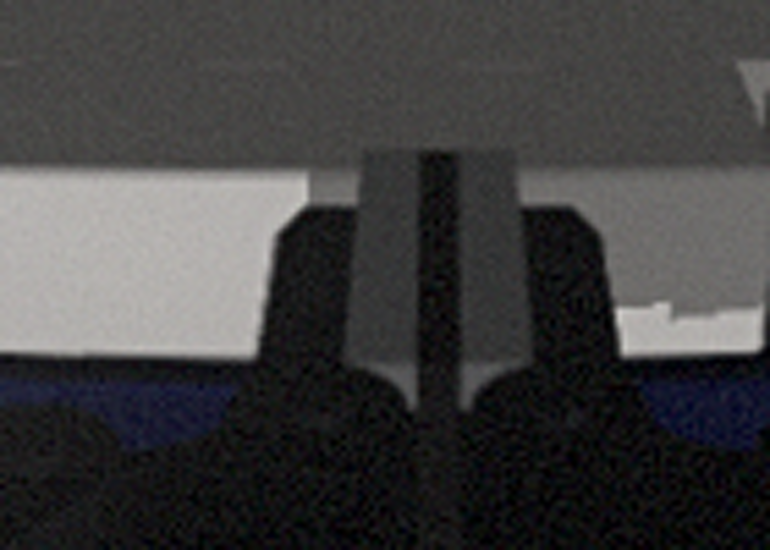

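View pics/s8.png

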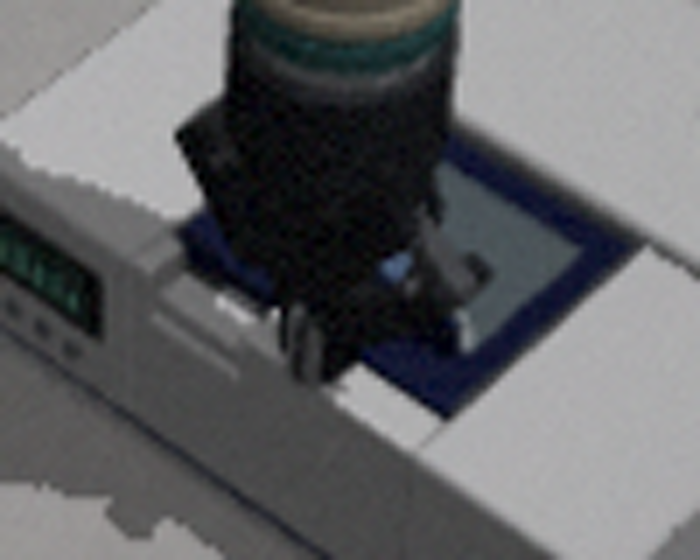

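```bash
python3 -m jog '[255,0,-0.5,0,0,0,0,255,-0.3,-1.2,1.5,0,0,0,255,-0.6,-1.2,3.5,0,0,0,255,-0.6,-1.2,5.4,0,0,0,255,-0.6,-1.2,5.4,0,0,0,255,-0.6,-1.2,5.4,0,0,0]';  python3 -c "
from h import *
import cv2
st()
i=get_image('wrist')
cv2.imwrite('pics/w9.png',cv2.resize(i['color'][205:325,185:365],None,fx=4.4,fy=4.4,interpolation=2))
"
```

```text
clock: 14.88
position: [0.4523, -0.0972, 0.0869]
ee_rot: [-0.706, 0.706, -0.041, 0.041]
contact_force: [-0.1, -0.4, -0.1]
width: -0.0
t 14.88 pos [ 0.4523 -0.0972  0.0869] rimframe [-0.006   0.0374 -0.0236] F [-0.12 -0.39 -0.09] w -0.0
```

View pics/w9.png

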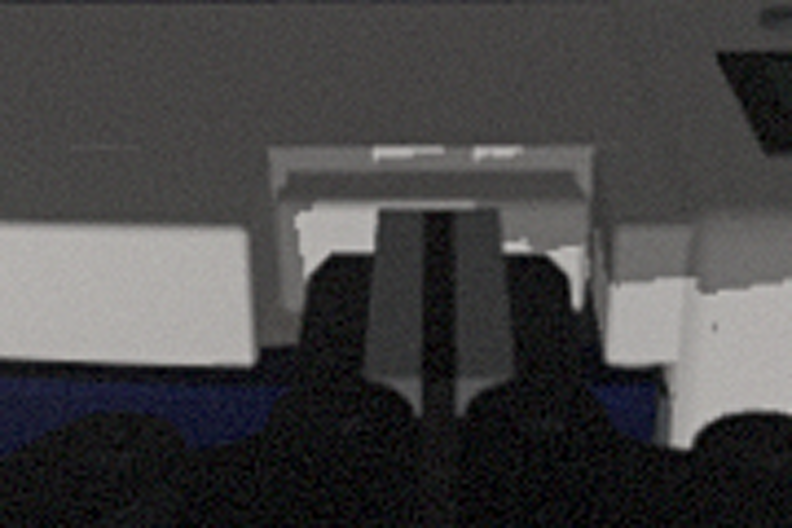

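```bash
python3 -m jog '[255,0,0.5,-0.1,0,0,0,255,0,1.0,-0.1,0,0,0,255,0,1.3,-0.1,0,0,0,255,0,1.5,-0.1,0,0,0]'; python3 -m jog '[255,0,0.2,0,0,0,0,255,0,0.4,0,0,0,0,255,0,0.5,0,0,0,0,255,0,0.5,0,0,0,0]'
```

```text
clock: 15.42
position: [0.4521, -0.0983, 0.0715]
ee_rot: [0.706, -0.706, 0.042, -0.042]
contact_force: [-0.5, -0.1, 0.1]
width: -0.0001
clock: 15.92
position: [0.4522, -0.0981, 0.0668]
ee_rot: [0.706, -0.706, 0.042, -0.042]
contact_force: [0.0, 1.0, 0.3]
width: 0.0
```

```bash
python3 -m jog '[255,0,0.1,0,0,0,0,255,0,0.2,0,0,0,0,255,0,0.3,0,0,0,0,255,0,0.3,0,0,0,0]'
```

```text
clock: 16.42
position: [0.4523, -0.0982, 0.0641]
ee_rot: [0.706, -0.706, 0.042, -0.042]
contact_force: [-1.4, -0.2, 3.5]
width: 0.0002
```

Contact at the floor of the notch, as expected. Pressing on.

```bash
python3 -m jog '[255,0,0.2,0,0,0,0,255,0,0.3,0,0,0,0,255,0,0.4,0,0,0,0,255,0,0.4,0,0,0,0]'; python3 -m jog '[255,0,0.1,0,0,0,0,255,0,0.2,0,0,0,0,255,0,0.3,0,0,0,0,255,0,0.3,0,0,0,0]'; python3 -c "
from h import *
import cv2
st()
i=get_image('wrist')
cv2.imwrite('pics/w10.png',i['color'])
i=get_image('scene')
cv2.imwrite('pics/s10.png',cv2.resize(i['color'][180:270,270:390],None,fx=6.5,fy=6.5,interpolation=2))
"
```

```text
clock: 16.92
position: [0.4522, -0.0982, 0.0598]
ee_rot: [0.706, -0.706, 0.042, -0.042]
contact_force: [-1.0, -0.5, 4.3]
width: 0.0003
clock: 17.42
position: [0.4521, -0.0982, 0.0583]
ee_rot: [-0.706, 0.706, -0.041, 0.042]
contact_force: [-5.0, 0.8, 16.6]
width: -0.0001
t 17.43 pos [ 0.4521 -0.0982  0.0583] rimframe [-0.0061  0.0363 -0.0522] F [-5.01  0.82 16.55] w -0.0001
```

View pics/w10.png

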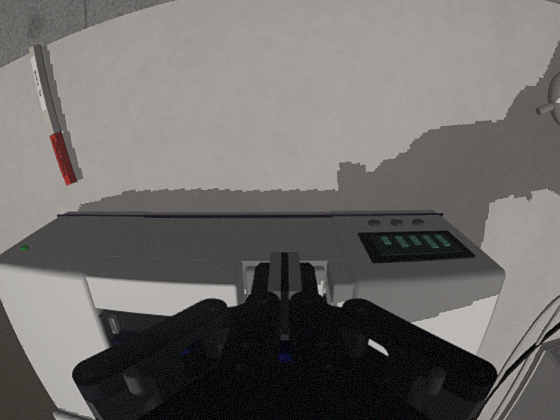

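View pics/s10.png

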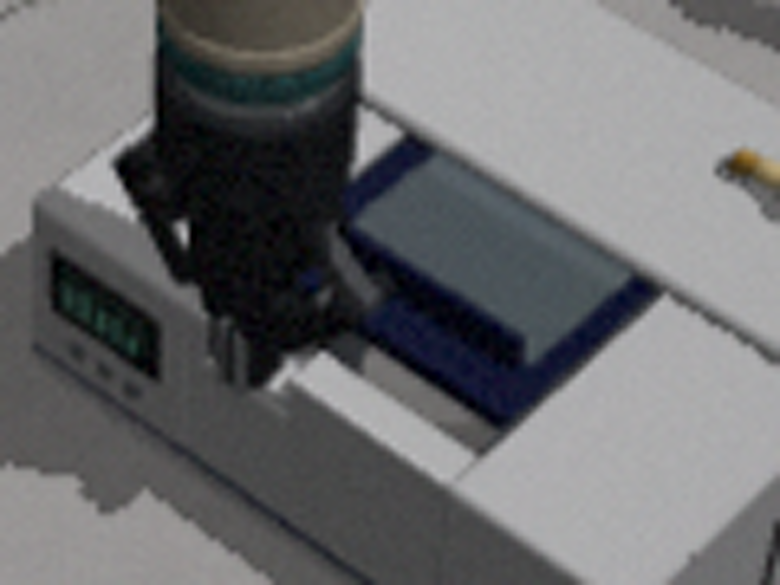

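```bash
python3 -m jog '[255,0,-1.5,0,0,0,0,255,0,-3.5,0,0,0,0,255,1,-3.5,-1.5,0,0,0,255,2.5,-3.5,-3.4,0,0,0,255,2.8,-3.5,-3.4,0,0,0,255,2.8,-3.5,-3.4,0,0,0]';  python3 -c "
from h import *
import cv2
st()
i=get_image('wrist')
cv2.imwrite('pics/w11.png',i['color'])
i=get_image('scene')
cv2.imwrite('pics/s11.png',cv2.resize(i['color'][180:270,270:390],None,fx=6.5,fy=6.5,interpolation=2))
"
```

```text
clock: 18.27
position: [0.4758, -0.1354, 0.0908]
ee_rot: [0.706, -0.705, 0.043, -0.041]
contact_force: [0.4, 0.5, 0.3]
width: -0.0001
t 18.27 pos [ 0.4758 -0.1354  0.0908] rimframe [ 0.0217  0.0022 -0.0197] F [0.38 0.54 0.34] w -0.0001
```

View pics/w11.png

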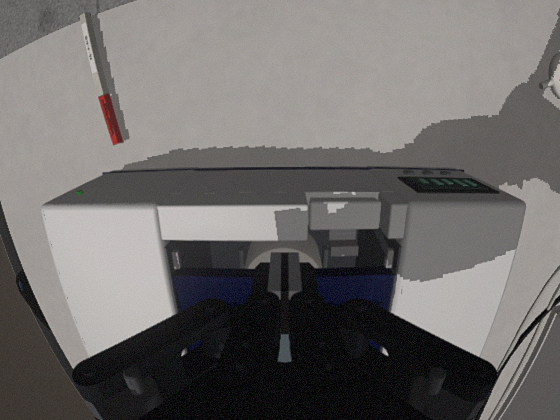

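View pics/s11.png

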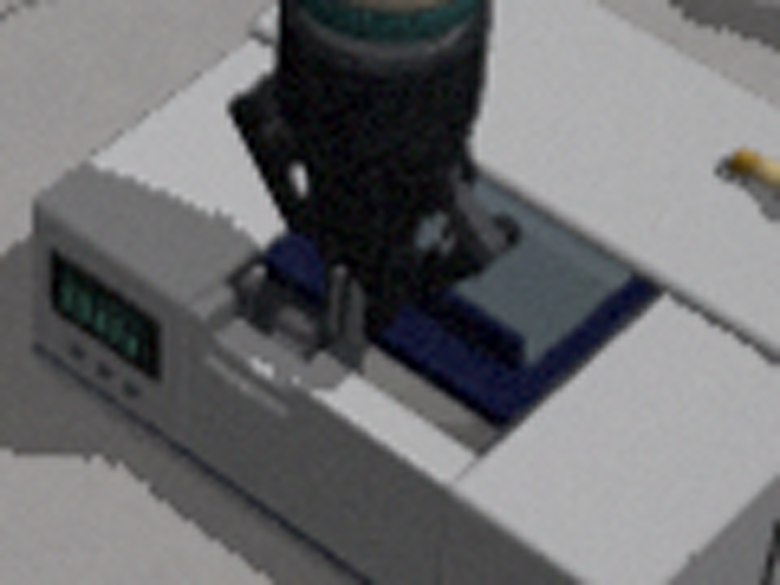

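```bash
python3 -m jog '[255,0.8,0.5,0,0,0,0,255,0.8,1.0,0,0,0,0,255,1.2,1.0,0,0,0,0,255,1.8,1.0,0,0,0,0,255,2.4,1.0,0,0,0,0,255,3.0,1.0,0,0,0,0,255,3.6,1.0,0,0,0,0,255,4.2,1.0,0,0,0,0,255,4.8,1.0,0,0,0,0,255,5.4,1.0,0,0,0,0,255,5.4,1,0,0,0,0]' ;python3 -m jog '[255,0.8,0.5,0,0,0,0,255,0.8,1.0,0,0,0,0,255,1.2,1.0,0,0,0,0,255,1.8,1.0,0,0,0,0,255,2.4,1.0,0,0,0,0,255,3.0,1.0,0,0,0,0,255,3.6,1.0,0,0,0,0,255,4.2,1.0,0,0,0,0,255,4.8,1.0,0,0,0,0,255,5.4,1.0,0,0,0,0,255,5.4,1.0,0,0,0,0]' ;python3 -c "
from h import *
import cv2
st()
i=get_image('scene')
cv2.imwrite('pics/s12.png',cv2.resize(i['color'][160:270,270:400],None,fx=5.5,fy=5.5,interpolation=2))
"
```

```text
clock: 19.75
position: [0.5306, -0.1418, 0.0818]
ee_rot: [-0.706, 0.706, -0.041, 0.042]
contact_force: [-0.4, 1.0, -0.0]
width: 0.0002
clock: 21.12
position: [0.562, -0.1454, 0.0751]
ee_rot: [0.706, -0.705, 0.055, -0.026]
contact_force: [-45.6, 3.7, 49.1]
width: -0.0003
t 21.12 pos [ 0.562  -0.1454  0.0751] rimframe [ 0.1086  0.0024 -0.0354] F [-45.61   3.67  49.05] w -0.0003
```

View pics/s12.png

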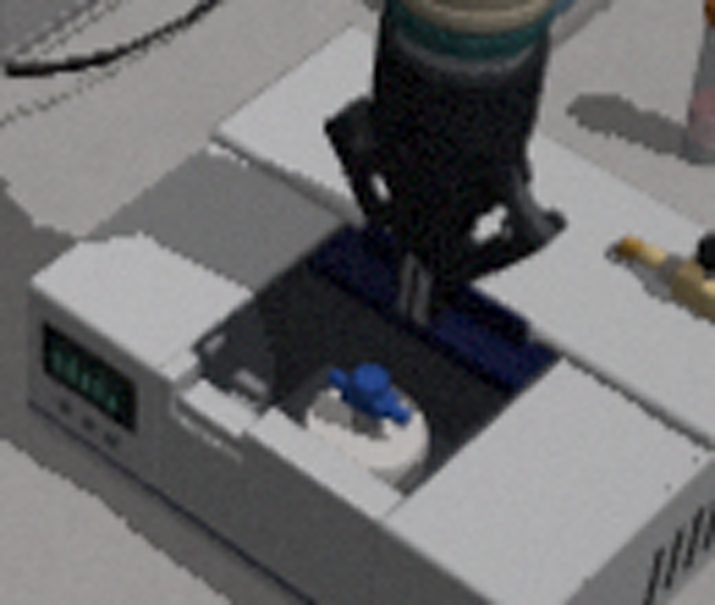

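```bash
python3 -m jog '[255,-1.0,-0.7,0,0,0,0,255,-1.9,-1.3,0,0,0,0]'; python3 -c "
from h import *
st()"
```

```text
clock: 21.42
position: [0.5625, -0.1454, 0.0841]
ee_rot: [0.706, -0.706, 0.043, -0.041]
contact_force: [0.8, -0.3, -0.1]
width: -0.0
t 21.43 pos [ 0.5625 -0.1454  0.0841] rimframe [ 0.109   0.0025 -0.0264] F [ 0.83 -0.34 -0.07] w -0.0
```

```bash
python3 -m jog '[255,-0.5,-1,0,0,0,0,255,-0.8,-4,0,0,0,0,255,-0.8,-9,0,0,0,0,255,-0.8,-14,0,0,0,0,255,-4,-16,6,0,0,0,255,-8,-16,12,0,0,0,255,-12,-16,18,0,0,0,255,-12,-16,24,0,0,0,255,-12,-16,24,0,0,0,255,-12,-16,24,0,0,0,255,-12,-16,24,0,0,0]'; python3 -c "
from h import *
import cv2
st()
i=get_image('scene')
cv2.imwrite('pics/s13.png',cv2.resize(i['color'][130:290,200:440],None,fx=3.3,fy=3.3,interpolation=2))
cv2.imwrite('pics/s13f.png',i['color'])
T=get_image('top')
cv2.imwrite('pics/t13.png',cv2.resize(T['color'][120:245,255:400],None,fx=5,fy=4.7,interpolation=2))
cv2.imwrite('pics/t13f.png',T['color'])
"
```

```text
clock: 22.8
position: [0.4743, 0.1062, 0.2452]
ee_rot: [-0.706, 0.706, -0.041, 0.042]
contact_force: [0.2, -0.6, -0.0]
width: -0.0001
t 22.8 pos [0.4743 0.1062 0.2452] rimframe [-0.0081  0.242   0.1347] F [ 0.16 -0.55 -0.03] w -0.0001
```

View pics/s13.png

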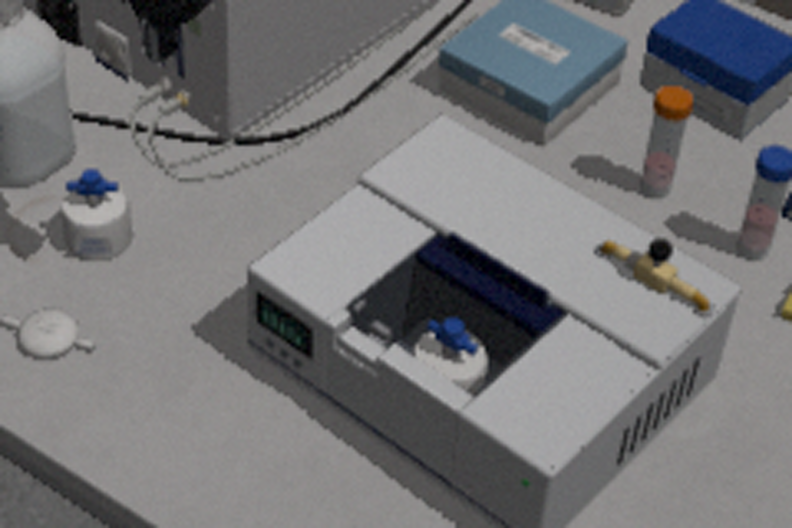

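View pics/t13.png

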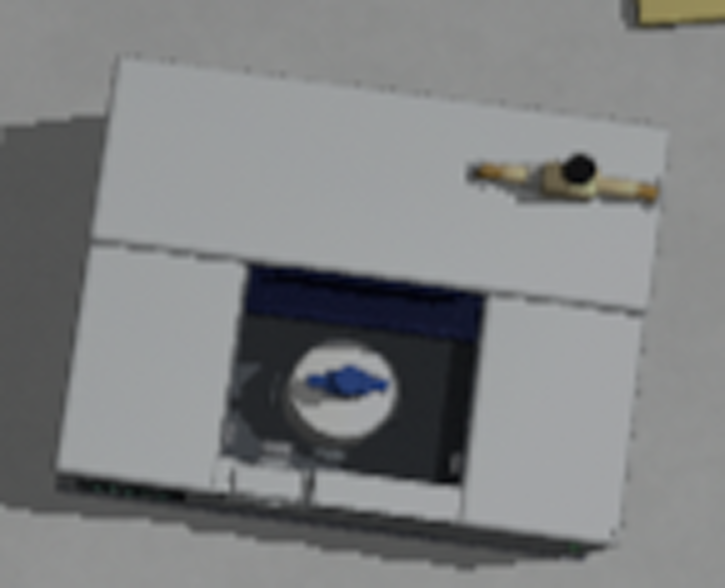

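View pics/t13f.png

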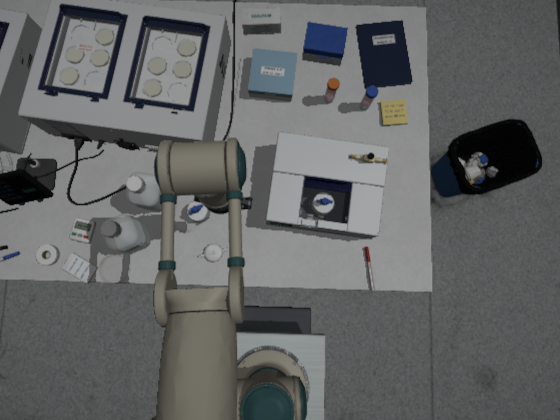

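```bash
python3 -c "
from h import *
T=get_image('top')
for c in [(260,315),(360,326),(460,338)]+[(260,460),(440,480)]: print(rimf(back(T,np.array(c)/[5,4.7]+[255,120],.1105)))
"
```

```text
[0.0973 0.0567]
[0.0989 0.0016]
[ 0.0999 -0.0536]
[0.0128 0.045 ]
[ 0.0156 -0.0531]
```

```bash
python3 -c "
from h import *
st(); print(get_state()['qd'].round(4)); print(sign_off())"
```

```text
t 22.95 pos [0.4739 0.1057 0.2449] rimframe [-0.0084  0.2414  0.1344] F [ 0.05 -0.49  0.58] w 0.0001
[-0.0016  0.0017  0.0037  0.0025 -0.0005  0.001 ]
the job is handed in; nothing more can be done
None
```

The bay is open and I handed the job in at about 23 s of the 54 s. No verdict was reported.

- **What I did:** With the gripper shut, I rested the fingertip on the rim to the right of the notch (8 to 14 N). I then lifted over to the notch, which the images put near y = +36 mm. There I pressed the catch about 6 mm down, and the cover sprang back about 20 to 25 mm. I pushed the cover back by its rib and took the hand away.
- **Last checks:** In the top image the cover's front edge lies about 85 mm back, which is its stop. The catch looks up again, and the humidifier stands in its seat at the same pixels as before. The other humidifier, the bottle, the filter and the pen look unmoved, judged by eye only. The wrist force reads only noise with the hand well clear.

**What went wrong or disagreed:**
- **Repeated push:** I sent the push rows twice in one command by mistake. The fingers then pressed against the cover's stop and down on its frame with about 46 N and 49 N (about 67 N together) until I backed off. That is under the 120 N wrist limit. The 40 N limit is for the arm and gripper body; I believe only the fingers touched, but I have no separate reading for that.
- **Fingertip offset:** With the gripper shut, the fingertip met surfaces about 35 mm behind the reported TCP, although the description puts the TCP at the finger ends. The wrist and scene images and the heights at both contacts agreed on this, so I worked from the contacts.
- **Feeling for the notch:** I touched the rim at one place only and did not slide along it. The notch itself was found in the images.

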